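# Turn round the cup-warming drawer at the tea counter

### The arm

A 7-joint arm with a two-finger parallel gripper is mounted at the origin on the work surface. World frame = base frame: x ahead of the robot, y to its left, z up, the work surface at z = 0. Lengths are in m, angles in degrees, forces in N, time in s.
With the tool pointing down it reaches from about 0.425 to 0.95 m from the base axis. Payload 4.7 kg.
Tool frame: the origin (TCP) lies on the centre line of the jaws, within the pads' length; the fingertips stand 19 mm ahead of it and the grasp point (between the pads) is the TCP; z points along the fingers, y is the line along which they close (so a half turn about z gives the same grasp; the last joint's range is limited). The gripper opens to 87 mm and grips with 3 to 60 N. Pads are 19 mm wide; open, the fingers measure 117 mm over their backs; the gripper's body (75 mm by 190 mm) begins 51 mm behind the grasp point.
Start: joints at [-72.932, 26.849, -2.785, 87.806, 1.381, 65.374, -4.715], TCP at [0.217, 0.639, 0.212] pointing down, gripper open.
Joint ranges: [-148.3, 148.3], [-19.14, 114.17], [-79.39, 73.82], [5.75, 140.21], [-59.74, 239.74], [12.07, 113.84], [-152.46, 152.46]. Speed limits (degrees/s): [147.25, 147.25, 180, 180, 180, 180, 180].

### API

Orientations are given as [roll, pitch, yaw] about the fixed x, y, z axes, in that order (R = Rz(yaw) Ry(pitch) Rx(roll)).
In Python, from cell import robot, imaging, nets gives the robot as it stands.
- The arm moves only by the tool apply_moves, never from a script. Its argument "moves" is one flat list of numbers, 4 for each row, row after row: the shift along the tool's x, y, z in mm, then the turn about the tool's z in degrees. In form: [x, y, z, spin, x, y, z, spin, ...]. A call has 1 to 10 rows; each row is the pose to reach, as a shift and turn from the pose commanded when the call began, along the tool's axes at that moment; what a row does not reach only later rows make up. A row lasts 1/12 s, in which the tool goes at most 41.7 mm and 7.16 degrees, less where a joint would pass 70% of its speed; a pose out of reach is approached as far as the arm can. A call with a gripper value outside its range is refused whole. "grip" is the opening, from 0 (shut) to 1 (fully open), set as the call begins (left out, the last holds). The fingers move at their own pace and stop on an object; "grip_force" is the grip in N (left out, the last holds). Time passes only in rows, so rows that repeat a pose let the fingers close. It gives the time, the measured TCP pose, the force, the opening and the grip force at its end, in the units of the state.
- robot.read_state(): the state, without advancing time (a new reading comes with each control period).
- imaging.snapshot(name): name is "side" or "top"; returns a dict with "color" (480x640x3 uint8, red, green, blue), "intrinsics" (3x3 intrinsics, pixels), "k1" (the pictures are not rectified: a ray, as slopes to the right and down, at radius r is drawn at 1 + k1 r^2 times it, then the intrinsics apply), "eye" and "attitude" of the camera in the world. Camera axes: x right, y down, z forward; pixel columns grow to the right and rows downward; lengths in m; the calibration is good to about 2 mm. A picture is of the moment at which its call begins. There is no depth.
- robot.job_done(): hands the job in; it is judged then, once.
Trained networks look in the newest picture that a camera, given by its name, has taken for a name from the list of things; names that differ only in an ending like _2 or _b are one class to them, and where a whole thing is asked for, a point or a joint stands for the part that bears it (a point fixed in the world has none). Each returns a list of dicts, best first, with "conf" (0 to 1); they miss things now and then, are a little off and sometimes report something else, mostly with a low value. They report only what shows in the picture. A call takes as long as a camera call. They do not tell look-alikes from the thing itself.
- nets.boxes_of(camera, thing): "point" ([x, y, z] in m, in world coordinates, good to about 4 mm: the middle of the surface that is visible of it).
- nets.outline_of(camera, thing): "mask" (480x640 bool, what is visible of it).
- nets.pinpoint(camera, thing): "point" ([x, y, z] in m, in world coordinates, good to about 4 mm: a listed point, or the origin of a listed thing).
The state is a dict: "clock": time; "qpos": joint angles; "qvel": joint speeds; "joint_efforts": joint torques, N m; "eef_pos": TCP position; "orientation": TCP orientation; "contact_force": force on the tool from outside, world axes, zero at the start; "torque": the same for the moment, N m; "finger_gap": finger opening in m; "finger_force": force on a finger pad.
Only numpy, scipy, OpenCV 4.12 (cv2) and the standard library are available. Lean on these libraries where they do the work, as an engineer would, in place of code of your own. Each camera call takes 0.05 s, during which the arm holds its last target. There are 200 camera calls.

### The job

Turn round the load of the open cup-warming drawer: take the warmed white serving jug out and stand it on the round slate coaster on the bamboo tray, and stand every tea cup from the tray upright in the drawer, one to a bay, beside the cup that is already warming there. Then push the drawer fully home so that its catch holds it, and after that slide the heat control on top of the warmer from the off end to its long middle mark. Do not push the lidded tea tin or the strainer about.

Things in the scene. Friction and masses are not known exactly. Their poses are not given: they have to be found in the camera images.
- warmer: countertop cup warmer, a steel cabinet 360 mm wide, 280 mm deep and 150 mm high, fixed. Origin: middle of its front face at counter level; x runs level from the front into the cabinet (away from the robot), y to its left-hand side seen from the robot, z up. On its top stand a pile of saucers (110 mm across, up to 183 mm above the counter, back left) and the heat control (front right)
- drawer (a joint): opening of the warmer's drawer in m: 0 fully home, up to 0.2 open; it opens along the warmer's -x, towards the robot. Runners drag about 1 N. A sprung roller catch resists from 14 to 6 mm out and takes 5 to 8 N to push past; then it draws the drawer over the last 4 mm or so and holds it home. Let go short of that, the drawer stays out
- drawer_floor (a point): point on the upper surface of the drawer's floor, at mid-width directly behind the front plate; axes as the warmer's. It moves with the drawer and lies 28 mm above the counter. Inside, the drawer runs from x = 0 to 177 mm and y = -159 to +159 mm; strips 4 mm thick and 16 mm high part it into six bays, two deep by three wide, with centres at x = 43 and 134 mm and y = -107, 0 and +107 mm (each bay 86 by 103 mm). Side and back walls are 5 mm thick and stand 50 mm above the floor
- drawer_lip (a point): middle of the outer face of the steel pull strip along the top of the drawer's dark wooden front plate; the strip is 220 mm long, 14 mm high, stands 8 mm out from the plate, 129 mm above the counter. The plate is 16 mm thick and 356 mm wide; it reaches from 22 to 140 mm above the counter, and its outer face lies 8 mm behind this point (warmer's +x). Strip or plate may be pushed on
- heat (a joint): position of the heat control's grip in m: 0 off (its right-hand end, the warmer's -y), 0.12 at the other end; it slides along the warmer's +y, drags about 2 N and stays where it is left. The middle mark is at 0.06
- heat_top (a point): middle of the top of the heat control's grip, a black block 28 mm (warmer's x) by 20 mm (along the track) by 36 mm high with a white line across its top; its top is 198 mm above the counter, its foot slides on an aluminium track plate 56 mm wide, 170 mm long whose top is 162 mm above the counter
- heat_mark (a point): the long middle mark, at mid-length of the heat control's track, on top of the track plate (five black marks 30 mm apart along each edge of the plate, the middle pair longer and thicker)
- jug: white porcelain serving jug without handle, standing in one bay of the drawer at the start: straight open cylinder 60 mm across and 95 mm tall, wall 4 mm, about 0.2 kg; a small spout at the rim stands out 8 mm along its +x; origin at the centre of its underside, z up
- coaster: round dark slate coaster 92 mm across and 5 mm thick, fixed on the tray; origin at the centre of its underside, which lies 14 mm above the counter
- warmcup: plain grey-green handleless tea cup, a straight open tumbler 58 mm across and 75 mm tall (wall 4 mm, foot 50 mm, about 0.16 kg); origin at the centre of its underside, z up out of its mouth; this one stands in another bay of the drawer from the start and stays there
- cup1: plain grey-green handleless tea cup, a straight open tumbler 58 mm across and 75 mm tall (wall 4 mm, foot 50 mm, about 0.16 kg); origin at the centre of its underside, z up out of its mouth; stands on the tray at the start, or is absent (three to five of cup1 to cup5 are there)
- cup2: plain grey-green handleless tea cup, a straight open tumbler 58 mm across and 75 mm tall (wall 4 mm, foot 50 mm, about 0.16 kg); origin at the centre of its underside, z up out of its mouth; stands on the tray at the start, or is absent (three to five of cup1 to cup5 are there)
- cup3: plain grey-green handleless tea cup, a straight open tumbler 58 mm across and 75 mm tall (wall 4 mm, foot 50 mm, about 0.16 kg); origin at the centre of its underside, z up out of its mouth; stands on the tray at the start, or is absent (three to five of cup1 to cup5 are there)
- cup4: plain grey-green handleless tea cup, a straight open tumbler 58 mm across and 75 mm tall (wall 4 mm, foot 50 mm, about 0.16 kg); origin at the centre of its underside, z up out of its mouth; stands on the tray at the start, or is absent (three to five of cup1 to cup5 are there)
- cup5: plain grey-green handleless tea cup, a straight open tumbler 58 mm across and 75 mm tall (wall 4 mm, foot 50 mm, about 0.16 kg); origin at the centre of its underside, z up out of its mouth; stands on the tray at the start, or is absent (three to five of cup1 to cup5 are there)
- tray: fixed slatted bamboo tray 310 by 330 mm; standing surface 14 mm above the counter, with a rim 6 mm wide and 6 mm higher; origin at the centre of its underside
- tin: lidded round steel tea tin 66 mm across, 92 mm tall, on the tray; leave alone; origin at the centre of its underside
- strainer: white tea strainer on its stand, 60 mm across, 50 mm tall, on the tray; leave alone; origin at the centre of its underside
Not all that is in view belongs to the job. What is shaped like the warmcup but red is not meant.

How it is judged:
By the outcome, as a careful person would: the job done as asked, in the order asked, and still so for the second after the job is handed in, with the robot touching nothing.
Of cup1, cup2, cup3, cup4, cup5 only 3 to 5 are there at a start; the rules pass over those that are not, and their reading is None.
At some moment in a run one of cup1, cup2, cup3, cup4, cup5 may be knocked a few centimetres aside while the robot is not near it.
It also fails if it takes over 210 s, if anything falls off the work surface, if the arm or the gripper's body presses on something with over 40 N, if the wrist force passes 120 N, or if a joint passes its speed limit or range.

## Working session

There is one attempt and no reset: what is moved stays moved. The work goes in short steps, Python scripts to look and compute and a tool call to move; the robot and the scene stay as the last step left them, time stands still between calls to the robot, and variables do not carry over. Pictures are saved under pics/ and viewed, at most 14 in all, crops included, and the job is handed in when it is done.

Besides the shell and the picture viewer there is one more tool, called after "Call:" as name(argument=value, ...) on one line, values as JSON. apply_moves: Moves the arm, as the interface text tells. Its arguments: {"type":"object","properties":{"moves":{"type":"array"},"grip":{"type":"number"},"grip_force":{"type":"number"}},"required":["moves"]}

```bash
ls; mkdir -p pics; cat > h.py <<'E'
import numpy as np, cv2
from cell import robot, imaging, nets
def snap(n,f=None):
    s=imaging.snapshot(n)
    if f: cv2.imwrite('pics/'+f,s['color'][:,:,::-1])
    return s
E
python3 - <<'E'
from h import *
for c in ['top','side']:
    s=snap(c,c+'0.png'); print(c,s['intrinsics'],s['k1'],s['eye'],s['attitude'])
    for t in ['warmer','drawer_floor','drawer_lip','heat_top','heat_mark','jug','coaster','cup1','tray','tin','strainer']:
        print(t,[(np.round(d['point'],3).tolist(),round(d['conf'],2)) for d in nets.pinpoint(c,t)])
print(robot.read_state())
E
```

```text
pics
top [[441.98940906   0.         316.58233613]
 [  0.         441.98940906 238.3035145 ]
 [  0.           0.           1.        ]] -0.07938033364333877 [ 0.43825205 -0.01241356  1.02886711] [-1.71565367e+02 -1.32210854e-01 -8.82444983e+01]
warmer [([0.654, 0.143, 0.001], 0.58), ([0.411, -0.203, 0.018], 0.56)]
drawer_floor [([0.464, 0.144, 0.028], 0.81)]
drawer_lip [([0.441, 0.136, 0.126], 0.93)]
heat_top [([0.683, 0.01, 0.199], 0.73)]
heat_mark [([0.691, 0.054, 0.158], 0.66)]
jug [([0.508, 0.14, 0.029], 0.58)]
coaster [([0.414, -0.315, 0.012], 0.68), ([0.69, 0.056, 0.16], 0.56)]
cup1 [([0.409, -0.206, 0.016], 0.72), ([0.62, -0.304, 0.015], 0.71), ([0.519, -0.201, 0.013], 0.63)]
tray [([0.523, -0.304, -0.002], 0.81)]
tin [([0.623, -0.206, 0.012], 0.71)]
strainer []
side [[457.710949     0.         320.4686691 ]
 [  0.         457.710949   241.33985534]
 [  0.           0.           1.        ]] -0.09813135997563895 [ 0.51362941 -0.82338797  0.9952978 ] [-136.89642095    0.15273099   -3.65291102]
warmer [([0.656, 0.138, -0.001], 0.61), ([0.502, 0.137, 0.028], 0.16)]
drawer_floor [
[... 519 characters left out ...]
2, 'qpos': array([-72.93203276,  26.84816069,  -2.78410226,  87.80603878,
         1.3814891 ,  65.37129091,  -4.71460248]), 'qvel': array([ 0.04088618,  0.01063642, -0.0649258 ,  0.02572065, -0.00214008,
        0.075678  ,  0.04589698]), 'joint_efforts': array([ 2.97638899e-04, -5.07845879e+01, -8.06486327e-02, -2.36454910e+01,
       -6.10583927e-02,  3.11898265e-02,  1.68334253e-05]), 'eef_pos': array([0.21665336, 0.63932304, 0.21217849]), 'orientation': array([ 1.79992032e+02, -1.77305558e-03,  1.61277455e+02]), 'contact_force': array([-0.35742519,  0.62093574, -0.84603387]), 'torque': array([-0.0278575 ,  0.02858355, -0.0042343 ]), 'finger_force': 0.0, 'finger_gap': 0.0872129504239065}
```

View pics/top0.png

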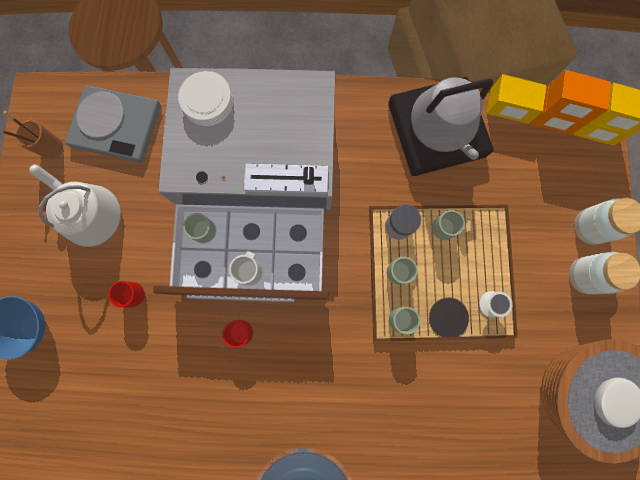

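View pics/side0.png

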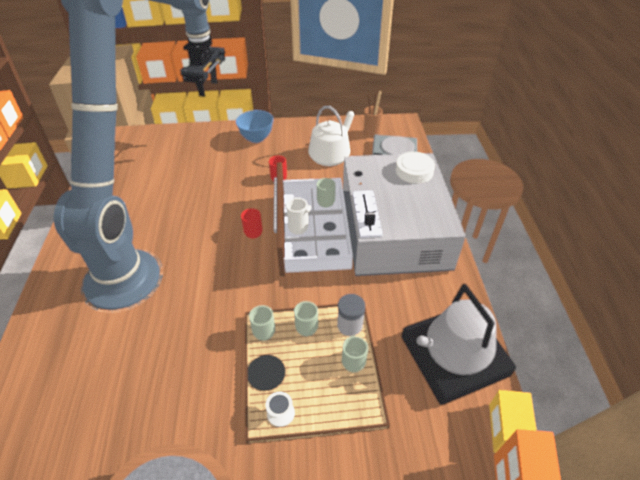

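The top view shows the warmer at upper left with its drawer open. In the drawer, the jug is in the front-middle bay (245,268) and the warm cup in the back-left bay (200,227).

On the tray there are three green cups at (404,321), (403,271) and (450,224). The tin is at (404,221), the coaster at (449,318) and the strainer at (495,305). The red cups at (237,334) and (126,293) are not meant. I'll confirm this in one enlarged crop.

```bash
cat >> h.py <<'E'
from scipy.spatial.transform import Rotation as Ro
def ray(s,uv):
    K=np.array(s['intrinsics']); p=np.array([(uv[0]-K[0,2])/K[0,0],(uv[1]-K[1,2])/K[1,1]]); q=p.copy()
    for _ in range(10): q=p/(1+s['k1']*(q@q))
    return Ro.from_euler('xyz',s['attitude'],degrees=True).as_matrix()@np.array([q[0],q[1],1])
def at_z(s,uv,z):
    d=ray(s,uv); e=np.array(s['eye']); return e+d*(z-e[2])/d[2]
E
python3 - <<'E'
from h import *
s=snap('top'); im=s['color'][60:345,150:550,::-1]
cv2.imwrite('pics/crop0.png',cv2.resize(im,None,fx=2,fy=2,interpolation=cv2.INTER_CUBIC))
for n,uv,z in [('back l',(170,69),.15),('back r',(335,72),.15),('cup',(404,321),.089),('cup',(403,271),.089),('cup',(450,224),.089),('jug',(243,268),.123),('red',(237,334),.075),('coaster',(449,318),.019),('strainer',(492,303),.064),('tray',(507,207),.02),('tray',(515,337),.02),('tray',(370,208),.02),('tray',(377,340),.02),('warm',(200,227),.103)]: print(n,at_z(s,uv,z).round(3))
E
```

```text
back l [0.931 0.32  0.15 ]
back r [ 0.932 -0.039  0.15 ]
cup [ 0.407 -0.2    0.089]
cup [ 0.513 -0.197  0.089]
cup [ 0.618 -0.3    0.089]
jug [0.506 0.139 0.123]
red [0.369 0.153 0.075]
coaster [ 0.414 -0.317  0.019]
strainer [ 0.45  -0.399  0.064]
tray [ 0.677 -0.459  0.02 ]
tray [ 0.374 -0.47   0.02 ]
tray [ 0.663 -0.133  0.02 ]
tray [ 0.361 -0.153  0.02 ]
warm [0.592 0.239 0.103]
```

View pics/crop0.png

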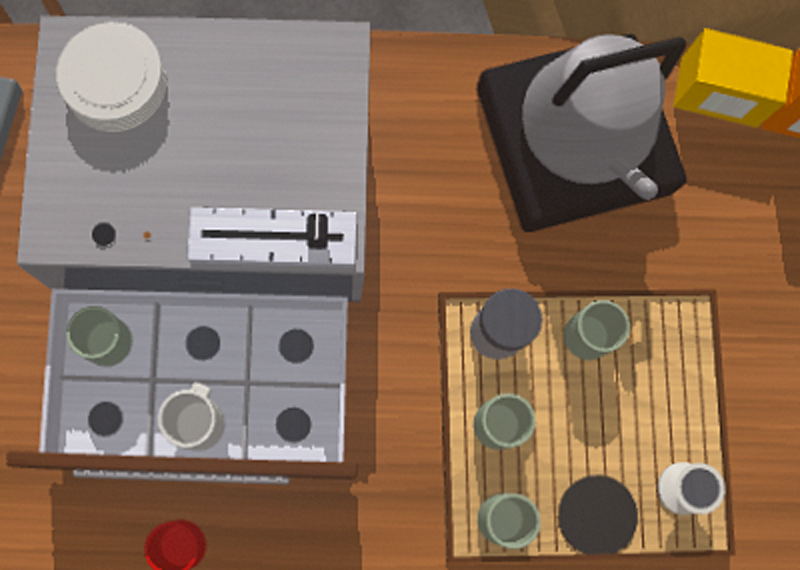

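Three cups are confirmed, and the red cup, strainer and tin stay put. The warmer's yaw is about 0 and the jug's spout points along +x. I'll start with the jug.

Call:
apply_moves(moves=[-433,-380,-40,-18.7,-433,-380,-40,-18.7,-433,-380,-40,-18.7,-433,-380,-40,-18.7,-433,-380,-40,-18.7,-433,-380,-40,-18.7,-433,-380,-40,-18.7,-433,-380,-40,-18.7,-433,-380,-40,-18.7,-433,-380,-40,-18.7], grip=1, grip_force=15)

```text
clock: 2.08
eef_pos: [0.4252, 0.2775, 0.2415]
orientation: [180.0, 0.0, 180.0]
contact_force: [1.7, 0.5, 0.4]
finger_gap: 0.0867
finger_force: 0.0
```

Call:
apply_moves(moves=[-40,-68,0,0,-80,-137,0,0,-80,-137,40,0,-80,-137,80,0,-80,-137,115,0,-80,-137,138,0,-80,-137,138,0])

```text
clock: 2.67
eef_pos: [0.4999, 0.1389, 0.0967]
orientation: [-179.7, -0.7, 179.8]
contact_force: [-1.2, -0.3, -1.0]
finger_gap: 0.0869
finger_force: 0.0
```

Call:
apply_moves(moves=[-3,0,-6,0,-3,0,-6,0,-3,0,-6,0])

```text
clock: 2.92
eef_pos: [0.5098, 0.1441, 0.1123]
orientation: [179.8, 0.3, -179.9]
contact_force: [0.3, 0.8, 0.0]
finger_gap: 0.0871
finger_force: 0.0
```

Call:
apply_moves(moves=[0,0,0,0,0,0,0,0,0,0,0,0,0,0,0,0,0,0,0,0,0,0,0,0,0,0,0,0], grip=0.3, grip_force=20)

```text
clock: 3.5
eef_pos: [0.5077, 0.142, 0.1093]
orientation: [-180.0, 0.0, 180.0]
contact_force: [-0.8, -1.9, 2.5]
finger_gap: 0.0579
finger_force: 19.9
```

Call:
apply_moves(moves=[0,0,-20,0,0,0,-55,0,0,0,-95,0,0,0,-130,0,10,-30,-145,0,20,-70,-145,0,30,-110,-145,0,40,-150,-145,0,48,-190,-145,0,55,-230,-145,0])

```text
clock: 4.33
eef_pos: [0.4508, -0.089, 0.2535]
orientation: [179.9, -0.1, -180.0]
contact_force: [1.4, -0.1, -2.6]
finger_gap: 0.058
finger_force: 19.9
```

Call:
apply_moves(moves=[8,-40,0,0,15,-80,0,0,22,-120,0,0,29,-160,0,0,34,-195,0,0,37,-220,0,0,37,-229,20,0,37,-229,50,0,37,-229,80,0,37,-229,105,0])

```text
clock: 5.17
eef_pos: [0.4143, -0.3159, 0.1465]
orientation: [179.9, -0.1, 179.9]
contact_force: [-0.5, 1.1, -2.3]
finger_gap: 0.0583
finger_force: 19.9
```

Call:
apply_moves(moves=[0,0,15,0,0,0,25,0,0,0,25,0,0,0,25,0,0,0,25,0])

```text
clock: 5.58
eef_pos: [0.416, -0.3172, 0.1249]
orientation: [-179.9, 0.1, 180.0]
contact_force: [-0.3, 0.8, -2.6]
finger_gap: 0.0578
finger_force: 19.9
```

Call:
apply_moves(moves=[0,0,8,0,0,0,15,0,0,0,19,0,0,0,21,0,0,0,22,0,0,0,22,0])

```text
clock: 6.08
eef_pos: [0.4152, -0.3166, 0.1017]
orientation: [180.0, -0.0, 180.0]
contact_force: [-0.1, 0.1, -1.6]
finger_gap: 0.0579
finger_force: 19.9
```

```bash
python3 - <<'E'
from h import *
for c in ['side','top']:
    s=snap(c,c+'1.png')
    for t in ['jug','coaster']: print(c,t,[(np.round(d['point'],3).tolist(),round(d['conf'],2)) for d in nets.pinpoint(c,t)])
print(robot.read_state()['contact_force'])
E
```

```text
side jug [([0.413, -0.321, 0.018], 0.72)]
side coaster []
top jug [([0.416, -0.319, 0.022], 0.62)]
top coaster []
[ 0.05209272 -0.13333513 -1.30547898]
```

View pics/side1.png

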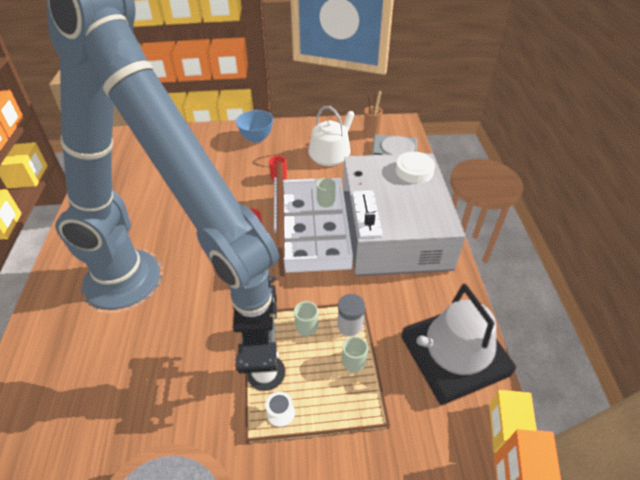

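The side view shows the jug at (262,372), centred on the coaster and just touching it. I'll lower it 2 mm and release.

Call:
apply_moves(moves=[0,0,1,0,0,0,2,0,0,0,2,0,0,0,2,0])

```text
clock: 6.72
eef_pos: [0.4156, -0.3168, 0.1003]
orientation: [-180.0, 0.0, 180.0]
contact_force: [-0.9, 0.3, 1.2]
finger_gap: 0.0579
finger_force: 19.9
```

Call:
apply_moves(moves=[0,0,0,0,0,0,0,0,0,0,0,0,0,0,0,0,0,0,0,0,0,0,-15,0,0,0,-40,0,0,0,-75,0,0,0,-95,0,0,0,-95,0], grip=1)

```text
clock: 7.55
eef_pos: [0.4176, -0.3187, 0.1994]
orientation: [-179.8, 0.5, 180.0]
contact_force: [0.2, -0.7, 0.4]
finger_gap: 0.087
finger_force: 0.0
```

```bash
cat >> h.py <<'E'
def find(*ts):
    for c in ['side','top']:
        snap(c)
        for t in ts: print(c,t,[(np.round(d['point'],3).tolist(),round(d['conf'],2)) for d in nets.pinpoint(c,t) if d['conf']>.3])
E
python3 - <<'E'
from h import *
find('jug','cup1','drawer_floor','warmcup')
E
```

```text
side jug [([0.41, -0.32, 0.019], 0.58)]
side cup1 [([0.62, -0.303, 0.02], 0.73), ([0.511, -0.201, 0.015], 0.64)]
side drawer_floor [([0.468, 0.139, 0.028], 0.57), ([0.44, 0.136, 0.126], 0.48)]
side warmcup [([0.592, 0.25, 0.031], 0.96), ([0.41, -0.319, 0.016], 0.66), ([0.442, 0.41, -0.002], 0.52)]
top jug [([0.413, -0.321, 0.02], 0.48)]
top cup1 [([0.406, -0.205, 0.016], 0.81), ([0.517, -0.2, 0.01], 0.7), ([0.623, -0.304, 0.015], 0.66)]
top drawer_floor [([0.464, 0.146, 0.027], 0.6)]
top warmcup [([0.592, 0.248, 0.025], 0.94), ([0.367, 0.159, 0.002], 0.67), ([0.444, 0.41, 0.0], 0.61), ([0.415, -0.319, 0.018], 0.39)]
```

Call:
apply_moves(moves=[3,35,0,0,6,75,0,0,8,105,0,0,8,114,10,0,8,114,40,0,8,114,70,0,8,114,95,0,8,114,112,0,8,114,119,0,8,114,119,0])

```text
clock: 8.88
eef_pos: [0.4061, -0.2023, 0.0746]
orientation: [180.0, -0.2, 180.0]
contact_force: [-0.6, 0.2, 0.3]
finger_gap: 0.087
finger_force: 0.0
```

Call:
apply_moves(moves=[0,0,0,0,0,0,0,0,0,0,0,0,0,0,0,0,0,0,0,0,0,0,0,0,0,0,0,0], grip=0.3)

```text
clock: 9.47
eef_pos: [0.4078, -0.2031, 0.0765]
orientation: [-180.0, 0.1, 180.0]
contact_force: [-0.6, -1.6, 3.3]
finger_gap: 0.0559
finger_force: 20.0
```

Call:
apply_moves(moves=[0,0,-20,0,0,0,-55,0,0,0,-95,0,0,0,-130,0,-15,19,-153,0,-40,50,-153,0,-65,81,-153,0,-90,112,-153,0,-115,143,-153,0,-140,174,-153,0])

```text
clock: 10.3
eef_pos: [0.5476, -0.0268, 0.2286]
orientation: [180.0, -0.1, 180.0]
contact_force: [0.8, -0.5, -1.1]
finger_gap: 0.0559
finger_force: 20.0
```

Call:
apply_moves(moves=[-20,25,0,0,-38,47,0,0,-48,59,0,0,-51,63,10,0,-51,63,35,0,-51,63,65,0,-51,63,90,0,-51,63,110,0,-51,63,120,0,-51,63,120,0])

```text
clock: 11.13
eef_pos: [0.5954, 0.0325, 0.1061]
orientation: [-179.9, -0.4, 179.9]
contact_force: [-0.2, -0.5, -0.9]
finger_gap: 0.0554
finger_force: 20.0
```

Call:
apply_moves(moves=[0,0,0,0,0,0,0,0])

```text
clock: 11.3
eef_pos: [0.5993, 0.0336, 0.1103]
orientation: [180.0, 0.1, 179.9]
contact_force: [0.8, 0.2, -2.4]
finger_gap: 0.0556
finger_force: 20.0
```

```bash
python3 - <<'E'
from h import *
s=snap('top','top2.png')
s=snap('side'); cv2.imwrite('pics/side2.png',cv2.resize(s['color'][140:440,200:480,::-1],None,fx=2,fy=2))
print(robot.read_state()['eef_pos'],[ (d['point'],d['conf']) for d in nets.pinpoint('side','cup1')])
E
```

```text
[0.59947651 0.03405689 0.1106031 ] [([0.6004, 0.0309, 0.0523], 0.84), ([0.6198, -0.3075, 0.0204], 0.75), ([0.5124, -0.2018, 0.0165], 0.7)]
```

View pics/side2.png

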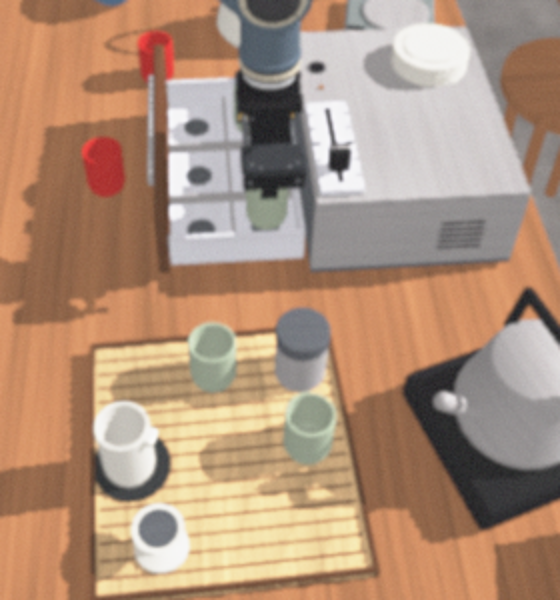

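The cup (267,205 in the crop) is over the back-right bay, and the jug stands well on the coaster. I'll lower it.

Call:
apply_moves(moves=[0,0,7,0,0,0,14,0,0,0,18,0,0,0,20,0,0,0,21,0,0,0,21,0,0,0,21,0])

```text
clock: 12.03
eef_pos: [0.6006, 0.0337, 0.0899]
orientation: [180.0, 0.3, 179.9]
contact_force: [-0.1, -1.8, 8.8]
finger_gap: 0.0558
finger_force: 20.0
```

Call:
apply_moves(moves=[0,0,0,0,0,0,0,0,0,0,0,0,0,0,0,0,0,0,-10,0,0,0,-35,0,0,0,-75,0,0,0,-115,0,0,0,-140,0,0,0,-140,0], grip=1)

```text
clock: 12.87
eef_pos: [0.6022, 0.0343, 0.2352]
orientation: [179.9, 0.7, 180.0]
contact_force: [1.5, -0.3, 1.0]
finger_gap: 0.0869
finger_force: 0.0
```

```bash
python3 - <<'E'
from h import *
find('cup1','drawer_floor')
print(robot.read_state()['eef_pos'])
E
```

```text
side cup1 [([0.514, -0.198, 0.017], 0.83), ([0.6, 0.03, 0.03], 0.72), ([0.62, -0.303, 0.019], 0.57)]
side drawer_floor [([0.471, 0.138, 0.032], 0.67)]
top cup1 [([0.621, -0.304, 0.014], 0.71), ([0.515, -0.201, 0.012], 0.67)]
top drawer_floor []
[0.5973956  0.034366   0.22642403]
```

Call:
apply_moves(moves=[14,-39,0,0,28,-78,0,0,42,-117,0,0,56,-156,0,0,70,-195,0,0,80,-222,0,0,85,-234,10,0,85,-234,45,0,85,-234,80,0,85,-234,110,0])

```text
clock: 14.0
eef_pos: [0.512, -0.1997, 0.1154]
orientation: [180.0, -0.1, 179.9]
contact_force: [1.0, 0.1, -0.6]
finger_gap: 0.087
finger_force: 0.0
```

Call:
apply_moves(moves=[0,0,20,0,0,0,35,0,0,0,43,0,0,0,43,0,0,0,43,0])

```text
clock: 14.42
eef_pos: [0.5131, -0.1997, 0.0747]
orientation: [180.0, -0.1, 180.0]
contact_force: [-0.4, 0.9, 0.4]
finger_gap: 0.0874
finger_force: 0.0
```

Call:
apply_moves(moves=[0,0,0,0,0,0,0,0,0,0,0,0,0,0,0,0,0,0,0,0,0,0,0,0,0,0,0,0], grip=0.3)

```text
clock: 15.0
eef_pos: [0.5136, -0.1999, 0.0753]
orientation: [-180.0, 0.0, 180.0]
contact_force: [0.0, -0.9, 1.9]
finger_gap: 0.056
finger_force: 20.0
```

Call:
apply_moves(moves=[0,0,-20,0,0,0,-55,0,0,0,-95,0,0,0,-130,0,-5,20,-153,0,-14,57,-153,0,-23,95,-153,0,-33,133,-153,0,-43,171,-153,0,-52,209,-153,0])

```text
clock: 15.83
eef_pos: [0.5651, 0.0112, 0.2276]
orientation: [180.0, -0.0, 180.0]
contact_force: [0.8, 0.0, -1.8]
finger_gap: 0.056
finger_force: 20.0
```

Call:
apply_moves(moves=[-9,38,0,0,-18,76,0,0,-26,106,0,0,-31,125,0,0,-33,132,10,0,-33,132,40,0,-33,132,70,0,-33,132,95,0,-33,132,112,0,-33,132,118,0])

```text
clock: 16.67
eef_pos: [0.5954, 0.1388, 0.1057]
orientation: [-179.8, -0.4, 179.9]
contact_force: [-0.3, -0.9, -2.4]
finger_gap: 0.0559
finger_force: 20.0
```

Call:
apply_moves(moves=[0,0,0,0,0,0,0,0,0,0,0,0])

```text
clock: 16.92
eef_pos: [0.5995, 0.1409, 0.1113]
orientation: [180.0, 0.1, 179.9]
contact_force: [0.6, -0.3, -1.8]
finger_gap: 0.0556
finger_force: 20.0
```

```bash
python3 - <<'E'
from h import *
find('cup1')
print(robot.read_state()['eef_pos'])
E
```

```text
side cup1 [([0.6, 0.032, 0.032], 0.73), ([0.619, -0.303, 0.02], 0.71), ([0.598, 0.139, 0.053], 0.52)]
top cup1 [([0.621, -0.304, 0.017], 0.94), ([0.6, 0.032, 0.026], 0.78), ([0.605, 0.141, 0.046], 0.68)]
[0.59909523 0.14141312 0.11111867]
```

Call:
apply_moves(moves=[0,0,7,0,0,0,14,0,0,0,18,0,0,0,21,0,0,0,22,0,0,0,22,0,0,0,22,0])

```text
clock: 17.7
eef_pos: [0.5999, 0.141, 0.0891]
orientation: [180.0, 0.2, 179.9]
contact_force: [-0.1, -0.3, 5.2]
finger_gap: 0.0559
finger_force: 20.0
```

Call:
apply_moves(moves=[0,0,0,0,0,0,0,0,0,0,0,0,0,0,0,0,0,0,-10,0,0,0,-35,0,0,0,-75,0,0,0,-115,0,0,0,-140,0,0,0,-140,0], grip=1)

```text
clock: 18.53
eef_pos: [0.6022, 0.1419, 0.2355]
orientation: [179.8, 0.7, 180.0]
contact_force: [1.2, 0.2, -0.2]
finger_gap: 0.0868
finger_force: 0.0
```

```bash
python3 - <<'E'
from h import *
find('cup1','warmcup','jug')
print(robot.read_state()['eef_pos'])
E
```

```text
side cup1 [([0.601, 0.03, 0.032], 0.91), ([0.598, 0.142, 0.032], 0.69), ([0.621, -0.302, 0.021], 0.61), ([0.415, -0.316, 0.014], 0.46)]
side warmcup [([0.444, 0.408, -0.002], 0.82), ([0.371, 0.153, -0.002], 0.8), ([0.599, 0.248, 0.03], 0.63)]
side jug [([0.411, -0.319, 0.019], 0.74)]
top cup1 [([0.619, -0.302, 0.012], 0.8), ([0.602, 0.138, 0.028], 0.79), ([0.606, 0.033, 0.029], 0.73)]
top warmcup [([0.444, 0.411, 0.0], 0.93), ([0.364, 0.158, 0.003], 0.91), ([0.688, 0.008, 0.197], 0.47), ([0.444, 0.138, 0.128], 0.34)]
top jug [([0.415, -0.32, 0.017], 0.7)]
[0.5977751  0.14114673 0.22664456]
```

Call:
apply_moves(moves=[-2,-40,0,0,-4,-80,0,0,-6,-120,0,0,-8,-160,0,0,-10,-200,0,0,-12,-240,0,0,-14,-280,0,0,-16,-320,0,0,-18,-360,0,0,-20,-400,0,0], grip=0.86)

```text
clock: 19.77
eef_pos: [0.6179, -0.2605, 0.2271]
orientation: [180.0, -0.1, 180.0]
contact_force: [1.2, -0.4, 0.7]
finger_gap: 0.075
finger_force: 0.0
```

Call:
apply_moves(moves=[0,-25,0,0,-1,-40,0,0,-1,-45,10,0,-1,-45,40,0,-1,-45,70,0,-1,-45,100,0,-1,-45,100,0,-1,-45,100,0])

```text
clock: 20.43
eef_pos: [0.6188, -0.3006, 0.1258]
orientation: [179.8, -0.2, -179.9]
contact_force: [-0.3, -0.1, 0.6]
finger_gap: 0.0748
finger_force: 0.0
```

```bash
python3 - <<'E'
from h import *
find('cup1','tin')
print(robot.read_state()['eef_pos'])
E
```

```text
side cup1 [([0.62, -0.302, 0.019], 0.65), ([0.602, 0.031, 0.031], 0.44)]
side tin []
top cup1 [([0.623, -0.3, 0.016], 0.79), ([0.604, 0.032, 0.032], 0.76), ([0.607, 0.138, 0.026], 0.57)]
top tin [([0.624, -0.202, 0.014], 0.74)]
[ 0.62033725 -0.3040081   0.12999394]
```

Call:
apply_moves(moves=[0,0,15,0,0,0,30,0,0,0,44,0,0,0,52,0,0,0,52,0,0,0,52,0])

```text
clock: 21.23
eef_pos: [0.6193, -0.3038, 0.0758]
orientation: [180.0, -0.0, 180.0]
contact_force: [0.4, 0.1, 0.5]
finger_gap: 0.0746
finger_force: 0.0
```

Call:
apply_moves(moves=[0,0,0,0,0,0,0,0,0,0,0,0,0,0,0,0,0,0,0,0,0,0,0,0,0,0,0,0], grip=0.3)

```text
clock: 21.82
eef_pos: [0.6197, -0.3044, 0.0767]
orientation: [-179.9, 0.1, 180.0]
contact_force: [0.4, -0.8, 3.2]
finger_gap: 0.0564
finger_force: 20.0
```

Call:
apply_moves(moves=[0,0,-20,0,0,0,-55,0,0,0,-95,0,0,0,-130,0,5,20,-151,0,14,57,-151,0,23,95,-151,0,33,133,-151,0,43,171,-151,0,52,209,-151,0])

```text
clock: 22.65
eef_pos: [0.5656, -0.0925, 0.2262]
orientation: [180.0, -0.1, 180.0]
contact_force: [1.2, 1.0, -2.7]
finger_gap: 0.0558
finger_force: 20.0
```

Call:
apply_moves(moves=[9,38,0,0,18,76,0,0,28,114,0,0,38,152,0,0,47,190,0,0,55,220,0,0,58,233,0,0,58,236,10,0,58,236,40,0,58,236,70,0])

```text
clock: 23.48
eef_pos: [0.5102, 0.1407, 0.1564]
orientation: [180.0, 0.1, 180.0]
contact_force: [-0.5, 0.4, -1.7]
finger_gap: 0.0559
finger_force: 20.0
```

Call:
apply_moves(moves=[0,0,20,0,0,0,35,0,0,0,45,0,0,0,45,0,0,0,45,0,0,0,45,0])

```text
clock: 23.98
eef_pos: [0.5103, 0.141, 0.1127]
orientation: [180.0, 0.1, 179.9]
contact_force: [-0.4, -0.0, -1.9]
finger_gap: 0.0565
finger_force: 20.0
```

```bash
python3 - <<'E'
from h import *
find('cup1')
print(robot.read_state()['eef_pos'])
E
```

```text
side cup1 [([0.601, 0.031, 0.03], 0.93), ([0.509, 0.143, 0.051], 0.7), ([0.602, 0.142, 0.029], 0.66)]
top cup1 [([0.603, 0.034, 0.029], 0.73), ([0.604, 0.138, 0.024], 0.71), ([0.656, 0.144, -0.002], 0.69)]
[0.51007577 0.14148742 0.11291255]
```

Call:
apply_moves(moves=[0,0,7,0,0,0,14,0,0,0,18,0,0,0,21,0,0,0,22,0,0,0,22,0,0,0,22,0])

```text
clock: 24.77
eef_pos: [0.5102, 0.141, 0.0905]
orientation: [-180.0, 0.1, 179.9]
contact_force: [-0.9, -0.9, 4.3]
finger_gap: 0.0563
finger_force: 20.0
```

Call:
apply_moves(moves=[0,0,0,0,0,0,0,0,0,0,0,0,0,0,0,0,0,0,-10,0,0,0,-35,0,0,0,-75,0,0,0,-115,0,0,0,-140,0,0,0,-140,0], grip=1)

```text
clock: 25.6
eef_pos: [0.513, 0.1424, 0.2368]
orientation: [179.7, 0.7, 180.0]
contact_force: [1.2, 0.3, -0.1]
finger_gap: 0.0869
finger_force: 0.0
```

```bash
python3 - <<'E'
from h import *
snap('top','top3.png');snap('side','side3.png')
find('cup1','drawer_lip','heat_top','heat_mark')
print(robot.read_state()['eef_pos'])
E
```

```text
side cup1 [([0.508, 0.144, 0.031], 0.93), ([0.602, 0.028, 0.03], 0.9), ([0.6, 0.144, 0.032], 0.66)]
side drawer_lip [([0.448, 0.134, 0.125], 0.82), ([0.516, -0.304, -0.001], 0.42)]
side heat_top []
side heat_mark [([0.693, 0.054, 0.162], 0.75)]
top cup1 [([0.604, 0.141, 0.026], 0.75), ([0.623, -0.204, 0.014], 0.74), ([0.515, 0.141, 0.03], 0.58)]
top drawer_lip [([0.447, 0.138, 0.126], 0.57)]
top heat_top [([0.686, 0.008, 0.2], 0.5)]
top heat_mark [([0.69, 0.054, 0.162], 0.75)]
[0.50931581 0.14123818 0.22952602]
```

View pics/side3.png

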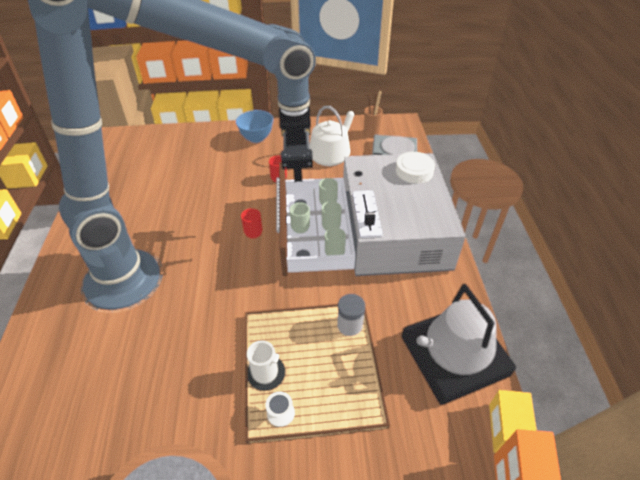

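All three cups stand in separate bays: in the side view they are at (300,217), (331,213) and (335,242), with the warm cup at (328,190). The jug is on the coaster at (263,362). Next is pushing the drawer.

Call:
apply_moves(moves=[25,0,0,0,55,0,0,0,82,0,0,0,98,0,0,0,98,0,0,0,98,0,20,0,98,0,50,0,98,0,80,0,98,0,98,0,98,0,98,0], grip=0)

```text
clock: 27.03
eef_pos: [0.4097, 0.1402, 0.1288]
orientation: [-179.8, -0.4, 180.0]
contact_force: [-1.4, -1.3, -0.0]
finger_gap: 0.0284
finger_force: 0.0
```

Call:
apply_moves(moves=[0,0,0,0,0,0,0,0])

```text
clock: 27.2
eef_pos: [0.413, 0.1417, 0.133]
orientation: [180.0, 0.1, 180.0]
contact_force: [0.1, -0.1, 0.8]
finger_gap: 0.0151
finger_force: 0.0
```

Call:
apply_moves(moves=[-6,0,0,0,-12,0,0,0,-18,0,0,0,-23,0,0,0,-28,0,0,0,-34,0,0,0,-40,0,0,0,-47,0,0,0,-54,0,0,0,-62,0,0,0])

```text
clock: 28.03
eef_pos: [0.4741, 0.1413, 0.1319]
orientation: [180.0, -0.0, 180.0]
contact_force: [-0.2, 0.0, 0.5]
finger_gap: 0.0004
finger_force: 0.0
```

Call:
apply_moves(moves=[-8,0,0,0,-16,0,0,0,-24,0,0,0,-32,0,0,0,-40,0,0,0,-48,0,0,0,-56,0,0,0,-64,0,0,0,-72,0,0,0,-80,0,0,0])

```text
clock: 28.87
eef_pos: [0.5542, 0.1413, 0.132]
orientation: [180.0, -0.0, 180.0]
contact_force: [0.1, -0.3, 0.7]
finger_gap: 0.0003
finger_force: 0.0
```

```bash
python3 - <<'E'
from h import *
find('cup1','drawer_lip','warmcup')
st=robot.read_state();print(st['eef_pos'],st['contact_force'])
E
```

```text
side cup1 [([0.599, 0.141, 0.031], 0.66), ([0.603, 0.03, 0.031], 0.62), ([0.623, -0.203, 0.013], 0.59), ([0.511, 0.141, 0.032], 0.56)]
side drawer_lip [([0.447, 0.138, 0.129], 0.76)]
side warmcup [([0.372, 0.152, -0.002], 0.97), ([0.603, 0.251, 0.029], 0.59), ([0.446, 0.407, -0.0], 0.5)]
top cup1 [([0.514, 0.142, 0.026], 0.96), ([0.601, 0.034, 0.03], 0.66)]
top drawer_lip [([0.447, 0.134, 0.126], 0.98)]
top warmcup [([0.365, 0.158, 0.004], 0.87), ([0.445, 0.412, -0.0], 0.56)]
[0.55300397 0.14134543 0.1319834 ] [ 0.17742597 -0.75015257  0.11134924]
```

The fingers moved 14 cm but the drawer shows as unmoved, so I'll look before moving again.

```bash
python3 - <<'E'
from h import *
s=snap('side'); a=cv2.resize(s['color'][130:290,220:480,::-1],(800,492),interpolation=cv2.INTER_CUBIC)
cv2.imwrite('pics/side4.png',a); print(robot.read_state())
E
```

```text
{'clock': 29.3167, 'qpos': array([-29.32907295,  22.17882266,  13.80479045, 107.80283237,
        -6.69047375,  50.80543819,  77.72422973]), 'qvel': array([-0.00872241,  0.01575268, -0.05177812, -0.12520212, -0.00119044,
       -0.13053195, -0.02149289]), 'joint_efforts': array([ 2.05882749e-02, -4.15463662e+01,  2.66300909e+00, -1.99566042e+01,
        2.46579561e-02,  8.43220786e-02, -7.13301529e-05]), 'eef_pos': array([0.55306078, 0.14137221, 0.1320197 ]), 'orientation': array([ 1.79992151e+02, -1.71768487e-02,  1.79993972e+02]), 'contact_force': array([ 0.01319696, -0.15467751,  0.85306034]), 'torque': array([0.02111612, 0.03056515, 0.02259302]), 'finger_force': 0.0, 'finger_gap': 4.68134423801085e-05}
```

View pics/side4.png

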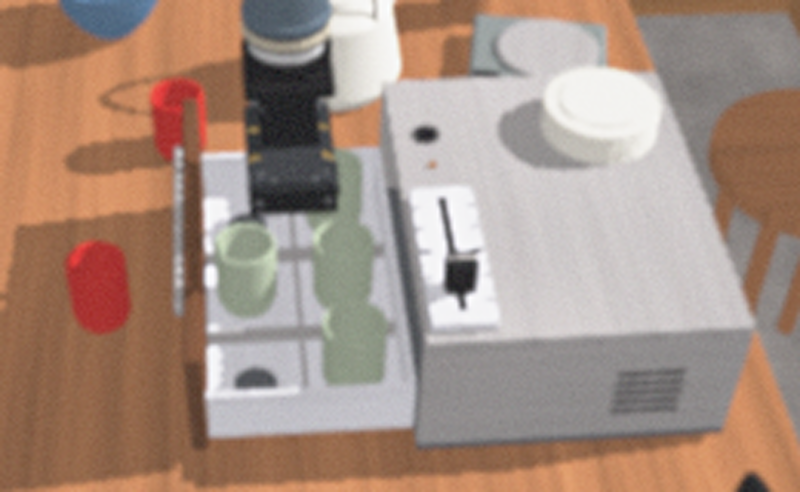

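```bash
cat >> h.py <<'E'
def proj(s,p):
    R=Ro.from_euler('xyz',s['attitude'],degrees=True).as_matrix(); c=R.T@(np.array(p)-s['eye']); q=c[:2]/c[2]; q=q*(1+s['k1']*(q@q))
    K=np.array(s['intrinsics']); return [K[0,0]*q[0]+K[0,2],K[1,1]*q[1]+K[1,2]]
E
python3 - <<'E'
from h import *
s=snap('side'); st=robot.read_state(); p=st['eef_pos']
for o in [(0,0,-.019),(0,0,0),(0,0,.051),(0,0,.1)]:
    u=proj(s,p+np.array(o)); print(o,np.round(u,1),'crop',np.round([(u[0]-220)/.325,(u[1]-130)/.325],0))
for y in (.25,.03):
  for z in (.129,.14):
    u=proj(s,(.45 if z<.13 else .46,y,z)); print(y,z,'crop',np.round([(u[0]-220)/.325,(u[1]-130)/.325],0))
t=snap('top'); im=t['color'][180:320,140:360,::-1]; cv2.imwrite('pics/top4.png',cv2.resize(im,(800,509),interpolation=cv2.INTER_CUBIC))
E
```

```text
(0, 0, -0.019) [313.6 205.6] crop [288. 233.]
(0, 0, 0) [313.5 200.6] crop [288. 217.]
(0, 0, 0.051) [313.2 186.7] crop [287. 175.]
(0, 0, 0.1) [313.  172.6] crop [286. 131.]
0.25 0.129 crop [176. 150.]
0.25 0.14 crop [185. 140.]
0.03 0.129 crop [175. 312.]
0.03 0.14 crop [186. 302.]
```

View pics/top4.png

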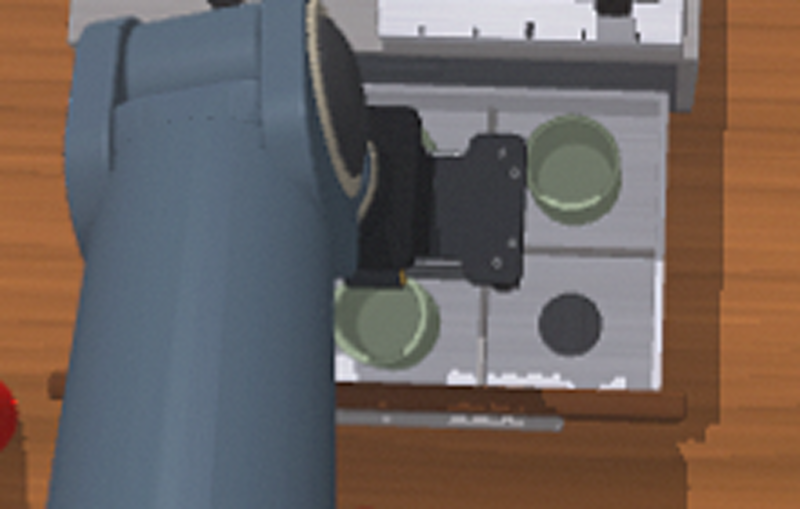

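```bash
python3 - <<'E'
from h import *
s=snap('side')
def show(name,p,f):
    for o in [(0,-.095,.051),(0,-.095,.1),(0,0,.051),(0,0,-.019)]: print(name,o,np.round(f(np.array(proj(s,np.array(p)+o)))))
show('now',(.553,.1414,.132),lambda u:(u-[220,130])/.325)
show('side2',(.5995,.034,.1106),lambda u:(u-[200,140])*2)
im=s['color'][170:215,285:345,::-1]; im2=cv2.imread('pics/side2.png')[90:250,200:340]
a=cv2.resize(im,(640,480),interpolation=cv2.INTER_CUBIC)
cv2.imwrite('pics/cmp.png',np.hstack([a[:,:400+240:1][:, :400],cv2.resize(im2,(400,480))]))
E
```

```text
now (0, -0.095, 0.051) [293. 247.]
now (0, -0.095, 0.1) [292. 203.]
now (0, 0, 0.051) [287. 175.]
now (0, 0, -0.019) [288. 233.]
side2 (0, -0.095, 0.051) [273. 211.]
side2 (0, -0.095, 0.1) [274. 183.]
side2 (0, 0, 0.051) [266. 158.]
side2 (0, 0, -0.019) [265. 194.]
```

View pics/cmp.png

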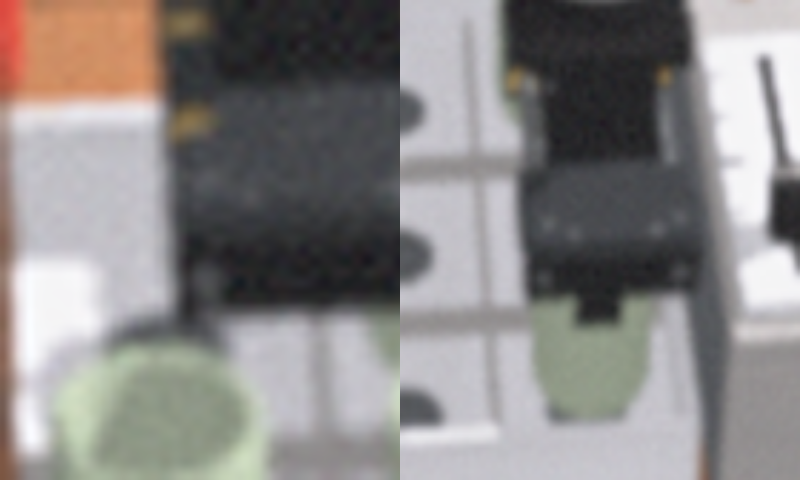

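The fingers passed over the plate without touching it, so the tips sit higher than expected when shut. I'll go back over, open the fingers and push lower.

Call:
apply_moves(moves=[0,0,-30,0,0,0,-70,0,0,0,-100,0,25,0,-100,0,60,0,-100,0,95,0,-100,0,125,0,-100,0,140,0,-100,0,140,0,-100,0,140,0,-100,0], grip=1)

```text
clock: 30.3
eef_pos: [0.4135, 0.1415, 0.2325]
orientation: [179.9, 0.1, -180.0]
contact_force: [0.4, -0.1, 0.5]
finger_gap: 0.0592
finger_force: 0.0
```

Call:
apply_moves(moves=[0,0,20,0,0,0,55,0,0,0,90,0,0,0,115,0,0,0,127,0,0,0,127,0,0,0,127,0])

```text
clock: 30.88
eef_pos: [0.4145, 0.1412, 0.1046]
orientation: [-179.9, -0.0, 179.9]
contact_force: [-0.5, 0.6, 0.1]
finger_gap: 0.0866
finger_force: 0.0
```

Call:
apply_moves(moves=[-6,0,0,0,-12,0,0,0,-18,0,0,0,-24,0,0,0,-30,0,0,0,-36,0,0,0,-42,0,0,0])

```text
clock: 31.47
eef_pos: [0.4561, 0.1415, 0.1052]
orientation: [180.0, 0.0, 180.0]
contact_force: [-1.0, 0.0, 1.2]
finger_gap: 0.0869
finger_force: 0.8
```

```bash
python3 - <<'E'
from h import *
find('drawer_lip')
s=snap('side'); a=cv2.resize(s['color'][130:290,220:480,::-1],(800,492),interpolation=cv2.INTER_CUBIC)
cv2.imwrite('pics/side5.png',a);st=robot.read_state();print(st['eef_pos'],st['contact_force'])
E
```

```text
side drawer_lip [([0.468, 0.136, 0.13], 0.93)]
top drawer_lip []
[0.45555752 0.1411772  0.10491517] [-0.24085596  0.7300014  -0.46777469]
```

View pics/side5.png

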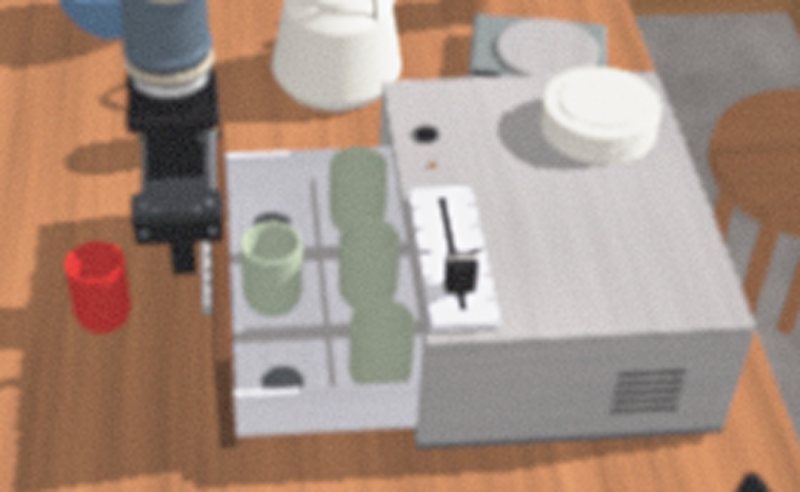

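The drawer is moving: the lip has gone from 447 to 468 mm. I'll keep pushing smoothly.

Call:
apply_moves(moves=[-6,0,0,0,-13,0,0,0,-21,0,0,0,-29,0,0,0,-37,0,0,0,-45,0,0,0,-53,0,0,0,-61,0,0,0,-69,0,0,0,-77,0,0,0])

```text
clock: 32.55
eef_pos: [0.5333, 0.1413, 0.1049]
orientation: [-180.0, -0.0, 180.0]
contact_force: [-1.7, -0.6, -1.1]
finger_gap: 0.0867
finger_force: 0.9
```

Call:
apply_moves(moves=[-8,0,0,0,-16,0,0,0,-24,0,0,0,-32,0,0,0,-40,0,0,0,-47,0,0,0,-53,0,0,0,-58,0,0,0,-62,0,0,0,-65,0,0,0])

```text
clock: 33.38
eef_pos: [0.5982, 0.1413, 0.1052]
orientation: [180.0, 0.0, 180.0]
contact_force: [-1.7, -0.3, 0.2]
finger_gap: 0.087
finger_force: 0.6
```

```bash
python3 - <<'E'
from h import *
find('drawer_lip')
st=robot.read_state();print(st['eef_pos'],st['contact_force'])
E
```

```text
side drawer_lip [([0.412, -0.321, 0.012], 0.7), ([0.609, 0.138, 0.126], 0.59)]
top drawer_lip []
[0.59790608 0.14132462 0.10527267] [-0.45649236  0.46493486 -0.68479725]
```

Call:
apply_moves(moves=[-3,0,0,0,-6,0,0,0,-9,0,0,0,-12,0,0,0])

```text
clock: 33.92
eef_pos: [0.6082, 0.1414, 0.105]
orientation: [180.0, -0.2, 180.0]
contact_force: [-6.8, -0.6, 5.0]
finger_gap: 0.087
finger_force: 3.4
```

Call:
apply_moves(moves=[-3,0,0,0,-6,0,0,0,-6,0,0,0])

```text
clock: 34.17
eef_pos: [0.6167, 0.1413, 0.1051]
orientation: [180.0, 0.1, 180.0]
contact_force: [0.2, -0.5, 0.2]
finger_gap: 0.0871
finger_force: 0.0
```

Call:
apply_moves(moves=[-2,0,0,0,-4,0,0,0,-4,0,0,0])

```text
clock: 34.42
eef_pos: [0.62, 0.1412, 0.105]
orientation: [180.0, 0.0, 180.0]
contact_force: [-0.5, 0.1, -0.6]
finger_gap: 0.0867
finger_force: 0.0
```

The catch resisted with 6.8 N and then drew the drawer in. I'll back off and verify.

Call:
apply_moves(moves=[10,0,0,0,25,0,0,0,40,0,0,0,40,0,-30,0,40,0,-70,0,40,0,-110,0,40,0,-150,0,40,0,-180,0,40,0,-180,0])

```text
clock: 35.17
eef_pos: [0.5825, 0.1419, 0.2927]
orientation: [179.7, 0.7, 180.0]
contact_force: [0.1, -0.6, 0.0]
finger_gap: 0.0872
finger_force: 0.0
```

```bash
python3 - <<'E'
from h import *
find('drawer_lip','heat_top','heat_mark','jug')
print(robot.read_state()['eef_pos'])
s=snap('side'); a=cv2.resize(s['color'][130:290,220:480,::-1],(800,492),interpolation=cv2.INTER_CUBIC)
cv2.imwrite('pics/side6.png',a)
E
```

```text
side drawer_lip [([0.631, 0.136, 0.127], 0.63)]
side heat_top [([0.691, 0.004, 0.196], 0.49)]
side heat_mark [([0.693, 0.056, 0.164], 0.65)]
side jug [([0.413, -0.318, 0.02], 0.7)]
top drawer_lip []
top heat_top [([0.688, 0.008, 0.2], 0.44)]
top heat_mark [([0.688, 0.055, 0.159], 0.74), ([0.418, -0.318, 0.019], 0.41)]
top jug [([0.418, -0.32, 0.017], 0.76)]
[0.57912287 0.14118621 0.2840088 ]
```

View pics/side6.png

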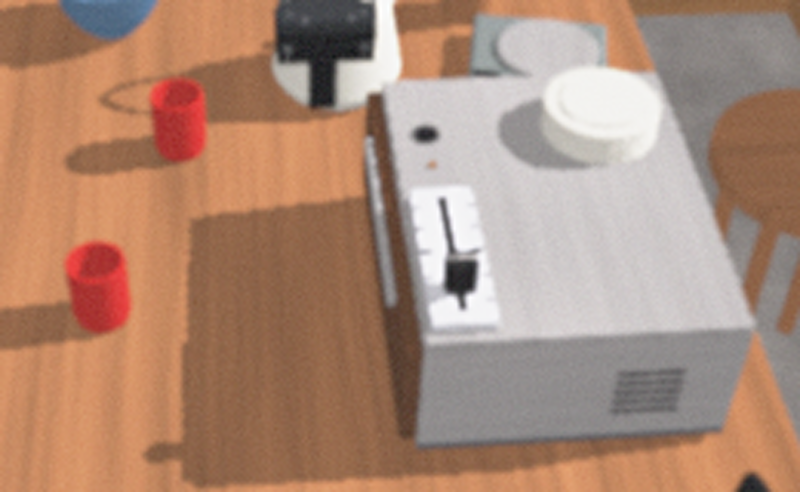

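The drawer is home (lip at 631 mm). The heat grip is at (460,272) in the crop. I'll straddle it next.

Call:
apply_moves(moves=[-25,-30,0,0,-50,-61,0,0,-75,-92,0,0,-98,-120,0,0,-109,-134,0,0,-109,-134,15,0,-109,-134,40,0,-109,-134,60,0,-109,-134,60,0,-109,-134,60,0])

```text
clock: 36.55
eef_pos: [0.6878, 0.0074, 0.2238]
orientation: [-180.0, -0.2, 180.0]
contact_force: [0.2, 0.0, -0.0]
finger_gap: 0.0875
finger_force: 0.0
```

Call:
apply_moves(moves=[0,0,10,0,0,0,22,0,0,0,32,0,0,0,35,0,0,0,35,0,0,0,35,0])

```text
clock: 37.05
eef_pos: [0.6884, 0.0073, 0.1899]
orientation: [180.0, -0.0, 180.0]
contact_force: [-0.5, -0.6, 0.8]
finger_gap: 0.0871
finger_force: 0.0
```

Call:
apply_moves(moves=[0,0,0,0,0,0,0,0,0,0,0,0,0,0,0,0,0,0,0,0,0,0,0,0,0,0,0,0,0,0,0,0,0,0,0,0,0,0,0,0], grip=0, grip_force=8)

```text
clock: 37.88
eef_pos: [0.6884, 0.0073, 0.19]
orientation: [180.0, 0.0, 180.0]
contact_force: [0.1, -0.2, 0.4]
finger_gap: 0.0285
finger_force: 0.0
```

```bash
python3 - <<'E'
from h import *
find('heat_mark')
st=robot.read_state();print(st['eef_pos'],st['finger_gap'],st['finger_force'])
E
```

```text
side heat_mark [([0.693, 0.056, 0.162], 0.83)]
top heat_mark []
[0.68842667 0.00725741 0.1899776 ] 0.01257391004095767 0.0
```

```bash
python3 - <<'E'
from h import *
s=snap('side'); a=cv2.resize(s['color'][150:260,320:440,::-1],(640,587),interpolation=cv2.INTER_CUBIC)
cv2.imwrite('pics/side7.png',a)
st=robot.read_state();p=st['eef_pos'];print(p,st['finger_gap'],st['finger_force'],st['contact_force'])
for o in [(0,0,-.019),(0,0,0)]: print((np.array(proj(s,p+np.array(o)))-[320,150])*5.333)
E
```

```text
[0.68841835 0.00722763 0.18994682] 0.008274229295462822 0.0 [ 0.11049579 -0.83848082 -0.05211802]
[259.0272822  382.86305731]
[261.94852299 354.39318438]
```

View pics/side7.png

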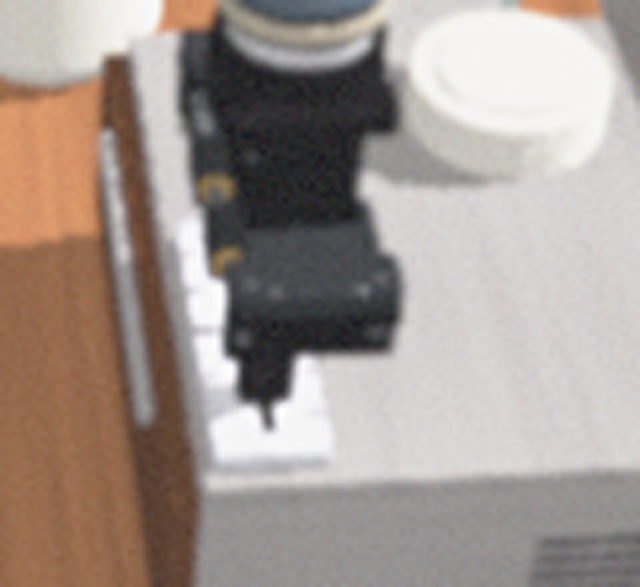

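The block (265,370) is untouched and the shut fingertips hover above it. I'll half open them and step down, watching the force.

Call:
apply_moves(moves=[0,0,-10,0,0,0,-15,0,0,0,-15,0,0,0,-15,0,0,0,-15,0,0,0,-15,0,0,0,-15,0,0,0,-15,0], grip=0.5)

```text
clock: 38.8
eef_pos: [0.6882, 0.0073, 0.2047]
orientation: [180.0, -0.0, 180.0]
contact_force: [-0.3, -0.3, -0.3]
finger_gap: 0.0426
finger_force: 0.0
```

Call:
apply_moves(moves=[0,0,5,0,0,0,10,0,0,0,15,0,0,0,18,0,0,0,20,0,0,0,20,0])

```text
clock: 39.3
eef_pos: [0.688, 0.0073, 0.1841]
orientation: [-180.0, -0.1, 180.0]
contact_force: [-0.4, -0.1, 0.2]
finger_gap: 0.0434
finger_force: 0.0
```

Call:
apply_moves(moves=[0,0,1,0,0,0,2,0,0,0,3,0,0,0,3,0])

```text
clock: 39.63
eef_pos: [0.6884, 0.0073, 0.1819]
orientation: [180.0, -0.0, 180.0]
contact_force: [-0.3, -0.6, 0.2]
finger_gap: 0.0434
finger_force: 0.0
```

Call:
apply_moves(moves=[0,0,1,0,0,0,2,0,0,0,2,0,0,0,2,0])

```text
clock: 39.97
eef_pos: [0.6884, 0.0073, 0.1799]
orientation: [180.0, -0.0, 180.0]
contact_force: [0.8, -0.5, -0.0]
finger_gap: 0.044
finger_force: 0.0
```

Call:
apply_moves(moves=[0,0,1,0,0,0,2,0,0,0,3,0,0,0,3,0,0,0,3,0])

```text
clock: 40.38
eef_pos: [0.6883, 0.0073, 0.1768]
orientation: [180.0, -0.0, 180.0]
contact_force: [0.2, -0.3, 0.6]
finger_gap: 0.0432
finger_force: 0.0
```

Call:
apply_moves(moves=[0,0,0,0,0,0,0,0,0,0,0,0,0,0,0,0,0,0,0,0,0,0,0,0,0,0,0,0,0,0,0,0,0,0,0,0,0,0,0,0], grip=0.1)

```text
clock: 41.22
eef_pos: [0.6884, 0.0076, 0.177]
orientation: [180.0, 0.0, 180.0]
contact_force: [0.1, 0.7, 0.4]
finger_gap: 0.0197
finger_force: 8.0
```

It is gripped at 19.7 mm, the block's width. I'll slide it to the mark.

Call:
apply_moves(moves=[0,4,0,0,0,10,0,0,0,16,0,0,0,22,0,0,0,28,0,0,0,34,0,0,0,40,0,0,0,45,0,0,0,48,0,0,0,48,0,0])

```text
clock: 42.05
eef_pos: [0.6884, 0.0571, 0.177]
orientation: [179.9, 0.0, -179.9]
contact_force: [-0.4, 0.4, 1.3]
finger_gap: 0.02
finger_force: 8.0
```

Call:
apply_moves(moves=[0,0,0,0,0,0,0,0,0,0,0,0,0,0,0,0,0,0,0,0,0,0,-10,0,0,0,-40,0,0,0,-80,0,0,0,-120,0,0,0,-120,0], grip=0.5)

```text
clock: 42.88
eef_pos: [0.6926, 0.0549, 0.3078]
orientation: [179.9, 1.0, 180.0]
contact_force: [1.0, -0.3, 1.6]
finger_gap: 0.0435
finger_force: 0.0
```

Call:
apply_moves(moves=[30,30,0,0,60,60,0,0,90,90,0,0,120,120,0,0,150,150,0,0,170,180,0,0,180,200,0,0,180,200,0,0])

```text
clock: 43.55
eef_pos: [0.5048, 0.2619, 0.2979]
orientation: [179.8, -0.0, -179.4]
contact_force: [0.1, -0.0, -0.1]
finger_gap: 0.0433
finger_force: 0.0
```

```bash
python3 - <<'E'
from h import *
find('heat_top','heat_mark','drawer_lip','jug','tin')
t=snap('top'); s=snap('side')
A=cv2.resize(t['color'][150:210,235:335,::-1],(600,360),interpolation=cv2.INTER_CUBIC)
B=cv2.resize(s['color'][180:245,340:390,::-1],(185,240),interpolation=cv2.INTER_CUBIC)
cv2.imwrite('pics/heat.png',A)
E
```

```text
side heat_top [([0.69, 0.051, 0.197], 0.49)]
side heat_mark [([0.693, 0.058, 0.166], 0.72)]
side drawer_lip [([0.631, 0.138, 0.126], 0.83)]
side jug [([0.409, -0.322, 0.016], 0.75), ([0.413, -0.319, 0.012], 0.48)]
side tin [([0.623, -0.201, 0.011], 0.6)]
top heat_top [([0.688, 0.056, 0.199], 0.51)]
top heat_mark [([0.416, -0.316, 0.014], 0.41)]
top drawer_lip [([0.631, 0.14, 0.125], 0.77)]
top jug [([0.416, -0.318, 0.017], 0.95)]
top tin [([0.625, -0.201, 0.013], 0.68)]
```

View pics/heat.png

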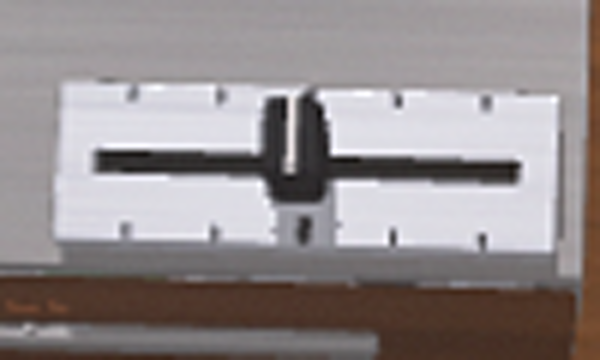

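The grip's white line is at (291,135) in the crop, and the middle marks are at (303,230) and (310,88). I'll compute the offset.

```bash
python3 - <<'E'
from h import *
t=snap('top'); f=lambda x,y,z:at_z(t,(235+(x+.5)/6-.5,150+(y+.5)/6-.5),z).round(4)
print('line',f(293,98,.198),f(290,168,.198))
for a in [(303,230),(310,88),(132,93),(221,96),(398,101),(486,103),(125,231),(214,233),(393,237),(482,241),(62,83),(557,96)]: print(a,f(*a,.162))
im=t['color'].astype(int).sum(2)
for r in (168,172,176): print(r,im[r,276:292])
for r in (188,189): print(r,im[r,278:294])
E
```

```text
line [0.7023 0.0585 0.198 ] [0.6787 0.0585 0.198 ]
(303, 230) [0.6676 0.0563 0.162 ]
(310, 88) [0.7174 0.056  0.162 ]
(132, 93) [0.7139 0.1165 0.162 ]
(221, 96) [0.7137 0.0861 0.162 ]
(398, 101) [0.7137 0.0259 0.162 ]
(486, 103) [ 0.7139 -0.0039  0.162 ]
(125, 231) [0.6655 0.1162 0.162 ]
(214, 233) [0.6657 0.0862 0.162 ]
(393, 237) [0.6661 0.0259 0.162 ]
(482, 241) [ 0.6657 -0.0041  0.162 ]
(62, 83) [0.7168 0.1406 0.162 ]
(557, 96) [ 0.7172 -0.0279  0.162 ]
168 [643 655 545 244 144 157 129 703 393 179 165 145  94 645 663 655]
172 [680 698 466 196 156 153 254 708 322 158 166 155 119 200 683 687]
176 [131 137 128 148 165 152 391 709 309 154 168 152 134 120 126 117]
188 [666 672 510 448 459 481 319 131 264 467 469 464 450 670 674 668]
189 [672 675 690 495 464 479 326 144 277 465 469 464 449 665 675 669]
```

The grip is about 2 mm past the mark, so I'll regrip and nudge it back 2 mm.

Call:
apply_moves(moves=[-28,-31,0,0,-56,-62,0,0,-84,-93,0,0,-112,-125,0,0,-140,-156,0,0,-168,-187,0,0,-180,-200,0,0,-180,-200,30,0,-180,-200,60,0,-180,-200,85,0])

```text
clock: 45.13
eef_pos: [0.6883, 0.0546, 0.2101]
orientation: [180.0, -0.1, 179.9]
contact_force: [0.5, 0.5, -0.5]
finger_gap: 0.0437
finger_force: 0.0
```

Call:
apply_moves(moves=[0,0,10,0,0,0,20,0,0,0,30,0,0,0,35,0,0,0,35,0,0,0,35,0])

```text
clock: 45.63
eef_pos: [0.689, 0.0553, 0.1779]
orientation: [180.0, 0.1, 180.0]
contact_force: [-0.2, -0.5, 0.5]
finger_gap: 0.043
finger_force: 0.0
```

Call:
apply_moves(moves=[0,0,0,0,0,0,0,0,0,0,0,0,0,0,0,0,0,0,0,0,0,0,0,0,0,0,0,0,0,0,0,0,0,0,0,0,0,0,0,0], grip=0.1)

```text
clock: 46.47
eef_pos: [0.6886, 0.0558, 0.1774]
orientation: [180.0, 0.0, 180.0]
contact_force: [-0.9, 2.3, 4.6]
finger_gap: 0.0197
finger_force: 8.0
```

Call:
apply_moves(moves=[0,-1,0,0,0,-2,0,0,0,-2,0,0,0,-2,0,0,0,-2,0,0,0,-2,0,0])

```text
clock: 46.97
eef_pos: [0.6887, 0.0531, 0.1774]
orientation: [180.0, 0.0, 180.0]
contact_force: [-0.8, 1.3, 5.4]
finger_gap: 0.02
finger_force: 8.0
```

Call:
apply_moves(moves=[0,0,0,0,0,0,0,0,0,0,0,0,0,0,0,0,0,0,0,0,0,0,-10,0,0,0,-40,0,0,0,-80,0,0,0,-120,0,0,0,-120,0], grip=0.5)

```text
clock: 47.8
eef_pos: [0.6926, 0.0528, 0.3077]
orientation: [179.9, 1.0, 180.0]
contact_force: [0.5, 0.2, 1.1]
finger_gap: 0.0437
finger_force: 0.0
```

Call:
apply_moves(moves=[30,30,0,0,60,60,0,0,90,90,0,0,120,120,0,0,150,150,0,0,170,180,0,0,180,200,0,0,180,200,0,0])

```text
clock: 48.47
eef_pos: [0.5048, 0.2599, 0.2978]
orientation: [179.8, -0.0, -179.4]
contact_force: [-0.7, 0.2, -0.4]
finger_gap: 0.0434
finger_force: 0.0
```

```bash
python3 - <<'E'
from h import *
find('drawer_lip','jug')
t=snap('top'); im=t['color'].astype(int).sum(2)
for r in (168,172,176):
    print(r,im[r,276:292]); w=np.clip(im[r,281:286]-170,0,None); c=(w*np.arange(281,286)).sum()/w.sum(); print(c,at_z(t,(c,r),.198)[1])
print(im[188,278:294])
st=robot.read_state();print(st['eef_pos'],st['clock'])
E
```

```text
side drawer_lip [([0.632, 0.137, 0.126], 0.91)]
side jug []
top drawer_lip [([0.632, 0.137, 0.125], 0.62)]
top jug [([0.413, -0.318, 0.019], 0.81), ([0.654, 0.145, 0.027], 0.46)]
168 [641 645 649 658 544 237 154 163 132 705 388 174 167 146  97 649]
284.5548172757475 0.05614241168293216
172 [677 677 677 701 462 197 153 154 249 708 308 162 167 152 122 362]
284.70962732919253 0.05549248017249428
176 [134 134 125 128 128 148 166 148 260 704 304 153 169 152 134 123]
284.8557692307692 0.054862388445018145
[667 666 671 676 489 470 314 132 269 463 472 471 462 464 452 667]
[0.50945697 0.25168098 0.29705764] 48.8167
```

The grip now lines up with the mark to within 1 mm, the drawer is home and the jug is in place. I'll hand the job in.

```bash
python3 -c "
from h import *
print(robot.job_done())"
```

```text
the job is handed in; nothing more can be done
None
```

I handed the job in at about 49 s; the hand-in returned no verdict: the jug is on the coaster, three tea cups stand in separate drawer bays beside the warm cup, the drawer is caught home, and the heat control is within about 1 mm of its middle mark.

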